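# Feel for the hidden hatch release on a grow-lamp controller

### The arm

A 6-joint arm with a two-finger parallel gripper is mounted at the origin on the work surface. World frame = base frame: x ahead of the robot, y to its left, z up, the work surface at z = 0. Lengths are in m, angles in rad, forces in N, time in s.
With the tool pointing down it reaches from about 0.325 to 0.775 m from the base axis. Payload 5.5 kg.
Tool frame: the origin (TCP) lies between the finger pads; the fingertips stand 14 mm ahead of it and the grasp point (between the pads) lies 5 mm behind it (bot.tcp_to_tips is the distance from the TCP to the fingertips, in m); z points along the fingers, y is the direction in which the jaws open and shut (so a half turn about z gives the same grasp; the last joint's range is limited). The gripper opens to 85 mm and grips with 20 to 120 N. Pads are 22 mm wide; open, the fingers measure 114 mm over their backs; the gripper's body (76 mm by 85 mm) begins 54 mm behind the grasp point. The pads swing forward as they close: fully open they stand 13 mm farther back than shut.
Start: joints at [-1.281, 0.091, 1.231, -0, 1.82, -0.057], TCP at [0.204, -0.564, 0.214] pointing down, gripper open.
Joint ranges: [-2.87, 2.87], [-0.86, 2.18], [0.17, 2.46], [-1.51, 4.65], [0.06, 2.69], [-2.65, 2.65]. Speed limits (rad/s): [2.57, 2.57, 3.01, 3.14, 3.14, 3.14].

### API

Orientations are given as a 3x3 rotation matrix whose columns are the frame's x, y, z axes.
In Python, from rig import bot gives the robot as it stands. The module is installed in compiled form; this text tells all that it offers.
- The arm moves only by the shell command python3 -m creep 'ROWS' [OPENING] [FORCE]. ROWS is JSON, a list that holds one entry, the list of rows, each a list of 6 numbers: the shift along the tool's x, y, z each as a share of 0.5 m, from -1 to 1, then the turn, a rotation vector about the tool's x, y, z each as a share of pi rad, from -1 to 1. A call has 1 to 8 rows; each row is the pose to reach, as a shift and turn from the pose measured when the call began, along the tool's axes at that moment, turning the shorter way round; what a row does not reach only later rows make up. A row lasts 1/8 s, in which the tool goes at most 62.5 mm and 10.7 degrees, less where a joint would pass 70% of its speed; a pose out of reach is approached as far as the arm can. A call with a number of a shift or a turn outside -1 to 1 is refused whole. A call with a gripper value outside its range is refused whole. OPENING is the opening, from 0 (shut) to 1 (fully open), set as the call begins (- or left out, the last holds). The fingers move at their own pace and stop on an object; FORCE is the grip in N (left out, the last holds). Time passes only in rows, so rows that repeat a pose let the fingers close. It gives the time, the measured TCP pose, the force and the opening at its end, in the units of the state.
- bot.observe(): the state, without advancing time (a new reading comes with each control period).
- bot.snapshot(name): name is "scene" or "top"; returns the picture (384x512x3 uint8, red, green, blue); there is no depth.
- bot.camera_info(name): a dict with "intrinsics" (3x3 intrinsics, pixels), "R" (3x3) and "t" (3): a world point X has camera coordinates R X + t. Camera axes: x right, y down, z forward; pixel columns grow to the right and rows downward; lengths in m; the calibration is good to about 2 mm. A picture is of the moment at which its call begins. camera_info takes no time and is no camera call.
- bot.finish_job(): hands the job in, once; it reports no verdict.
The state is a dict: "t": time; "qpos": joint angles; "joint_vel": joint speeds; "tau": joint torques, N m; "ee_pos": TCP position; "eef_rot": TCP orientation; "ft_force": force on the tool from outside, world axes, zero at the start; "moment": the same for the moment, N m; "finger_gap": finger opening in m.
Only numpy, scipy, OpenCV 4.12 (cv2) and the standard library are available. Lean on these libraries where they do the work, as an engineer would, in place of code of your own. Each camera call takes 0.05 s, during which the arm holds its last target.

### The job

The battery hatch of the grow-lamp controller on the seedling shelf is opened by a hidden release: one of the six identical flush tiles on top of the box is a button, the other five are rigid blanks. Feel across the tiles with fingertip pushes to find the one that gives, press it all the way down so that the green hatch swings up fully and stays open, then take the hand away. Only press: do not pick up or displace the pot, the jar or the tin standing around the box.

Things in the scene. Friction and masses are not known exactly. Their poses are not given: they have to be found in the camera images.
- controller: Lamp controller fixed to the shelf: flat black box, 128 mm (x) by 238 mm (y), 58 mm high to its grey rim. Origin: centre of its underside; x away from the robot at yaw 0, z up. Its top holds six identical grey tiles at y = -57 to +111 mm and, beside them, the green battery hatch (110 mm in x, y = -65 to -111 mm).
- panel (a point): Centre of the field of six tiles, at the height of their faces (56 mm above the shelf, 2 mm below the rim), axes as the controller's. Tiles: 54.5 mm squares at 56 mm pitch, level with one another, centred at x = -28 and +28 mm, y = -56, 0 and +56 mm from here. One (a different one each time) is the release button and can be told only by pressing; the others are rigid.
- hatch (a joint): Opening angle of the green battery hatch, rad: 0 closed and flush, 0.8 fully open. Hinged on its edge next to the tiles; its outer edge rises about 32 mm. It is geared to the release and rises in proportion as that goes down (6 mm = 0.8 rad), and stays where it is.
- pot: Terracotta pot, open, loose, 68 mm across the rim, 70 mm high; origin at the centre of its underside, z up. To be left alone.
- jar: Amber glass seed jar with white lid, loose, 52 mm in diameter, 75 mm high; origin at the centre of its underside, z up. To be left alone.
- tin: Metal tin with paper label, loose, 60 mm in diameter, 60 mm high; origin at the centre of its underside, z up. To be left alone.
- release (a joint): How far the release button, whichever tile it is, is pressed, m: 0 up, 0.006 fully down. It starts to give at about 5 N, moves straight down and has no return spring: it stays where it is left.

How it is judged:
By the outcome, as a careful person would: the job done as asked, in the order asked, and still so for the second after the job is handed in, with the robot touching nothing.
It also fails if it takes over 64 s, if anything falls off the work surface, if the arm or the gripper's body presses on something with over 40 N, if the wrist force passes 120 N, or if a joint passes its speed limit or range.

## Working session

There is one attempt and no reset: what is moved stays moved. The work goes in short steps, Python scripts to look and compute and a shell command to move; the robot and the scene stay as the last step left them, time stands still between calls to the robot, and variables do not carry over. Pictures are saved under pics/ and viewed, and the job is handed in when it is done.

```bash
mkdir -p pics; python3 - <<'E'
from rig import bot
import cv2
for n in("scene","top"):
    cv2.imwrite(f"pics/{n}0.png",bot.snapshot(n)[:,:,::-1])
    c=bot.camera_info(n);print(n,c)
s=bot.observe();print(s, bot.tcp_to_tips)
E
```

```text
scene {'intrinsics': array([[393.80238977,   0.        , 248.498998  ],
       [  0.        , 393.80238977, 185.33788159],
       [  0.        ,   0.        ,   1.        ]]), 'R': array([[ 0.81170685,  0.58404656, -0.00464854],
       [ 0.48532141, -0.67888416, -0.55098042],
       [-0.32495404,  0.44497854, -0.83450522]]), 't': array([-0.49024213, -0.2048219 ,  1.12682287])}
top {'intrinsics': array([[490.76175954,   0.        , 254.80597103],
       [  0.        , 490.76175954, 189.42269851],
       [  0.        ,   0.        ,   1.        ]]), 'R': array([[-0.02670568, -0.9996412 ,  0.00206962],
       [-0.97857543,  0.02571998, -0.20427581],
       [ 0.20414928, -0.0074806 , -0.97891119]]), 't': array([0.05882966, 0.56518773, 1.15563068])}
{'t': 0.1, 'qpos': array([-1.28069659e+00,  9.17957074e-02,  1.23180405e+00,  2.26497366e-05,
        1.81978062e+00, -5.67127788e-02]), 'joint_vel': array([ 3.14408116e-05, -4.62345979e-04, -2.28326584e-03, -1.75108687e-03,
        1.08298794e-03,  5.49996062e-04]), 'tau': array([ 2.92441000e-03, -4.60219252e+01, -4.19218040e+01,  7.53402537e-05,
        1.06256592e-02, -5.73717841e-06]), 'ee_pos': array([ 0.20385741, -0.56400168,  0.2129349 ]), 'eef_rot': array([[ 9.40459060e-01,  3.39906628e-01, -4.90342197e-04],
       [ 3.39906959e-01, -9.40457497e-01,  1.71930956e-03],
       [ 1.23258722e-04, -1.78361098e-03, -9.99998402e-01]]), 'ft_force': array([-0.34879766,  0.50704995, -0.2313482 ]), 'moment': array([-0.02120982, -0.00562776, -0.02387201]), 'finger_gap': 0.08521300040674712} 0.014
```

View pics/scene0.png

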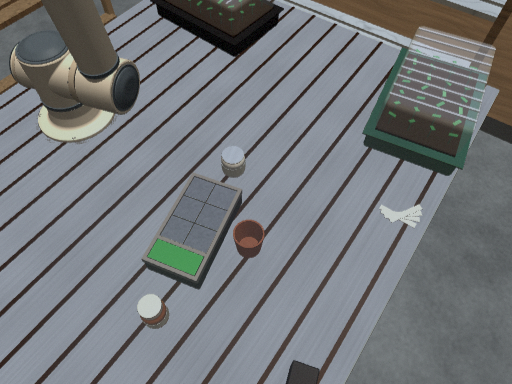

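View pics/top0.png

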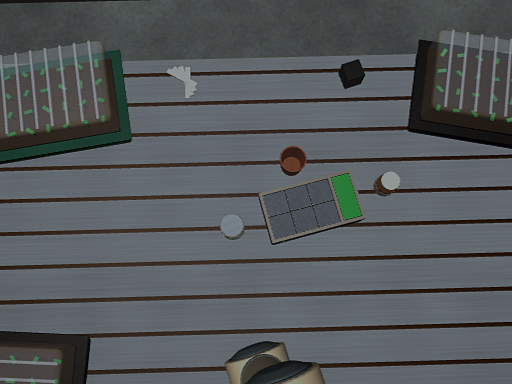

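Scene: the controller is at about (195,228) with the green hatch at (176,257). Top: the box is at about (311,208) with the hatch at (346,197), pot (292,159), jar (388,183), tin (232,226). Next I'll measure the rim and hatch.

```bash
cat > h.py <<'E'
import numpy as np,cv2
from rig import bot
def ray(n,uv,z):
    c=bot.camera_info(n);R,t=c["R"],c["t"]
    d=R.T@np.linalg.solve(c["intrinsics"],[uv[0],uv[1],1.]);o=-R.T@t
    return o+d*(z-o[2])/d[2]
def pix(n,X):
    c=bot.camera_info(n);p=c["intrinsics"]@(c["R"]@np.array(X)+c["t"]);return p[:2]/p[2]
E
python3 - <<'E'
from h import *
for n in("scene","top"):
    im=cv2.imread(f"pics/{n}0.png");b,g,r=[im[:,:,i].astype(int) for i in range(3)]
    m=((g>1.6*r)&(g>1.6*b)&(g>80)).astype(np.uint8)
    k,l,s,cc=cv2.connectedComponentsWithStats(m)
    i=1+np.argmax(s[1:,4]);m=(l==i).astype(np.uint8)
    q=cv2.boxPoints(cv2.minAreaRect(cv2.findContours(m,0,2)[0][0]))
    print(n,s[i],cc[i],ray(n,cc[i],.057))
    for p in q:print(p,ray(n,p,.057)[:2])
im=cv2.imread("pics/top0.png")[140:260,200:420]
cv2.imwrite("pics/topc.png",cv2.resize(im,None,fx=3.6,fy=3.6,interpolation=2)*1)
im=cv2.imread("pics/scene0.png")[140:330,120:290]
cv2.imwrite("pics/scc.png",cv2.resize(im,None,fx=3,fy=3,interpolation=2))
E
```

```text
scene [ 148  239   55   36 1017] [175.3913471  256.57423795] [ 0.54426206 -0.17820303  0.057     ]
[147.44827 256.37933] [ 0.49641984 -0.21194576]
[155.10345 237.2414 ] [ 0.47898852 -0.17015735]
[202.68967 256.27588] [ 0.59024519 -0.14443426]
[195.03448 275.41382] [ 0.60408966 -0.18575396]
top [331 174  31  46 791] [345.94816688 196.2920354 ] [ 0.54357407 -0.18075006  0.057     ]
[330.72244 177.71176] [ 0.59162012 -0.14589089]
[347.97513 172.32031] [ 0.60428654 -0.18974694]
[361.19577 214.62637] [ 0.49688001 -0.21516546]
[343.94308 220.01782] [ 0.48468893 -0.17202662]
```

View pics/topc.png

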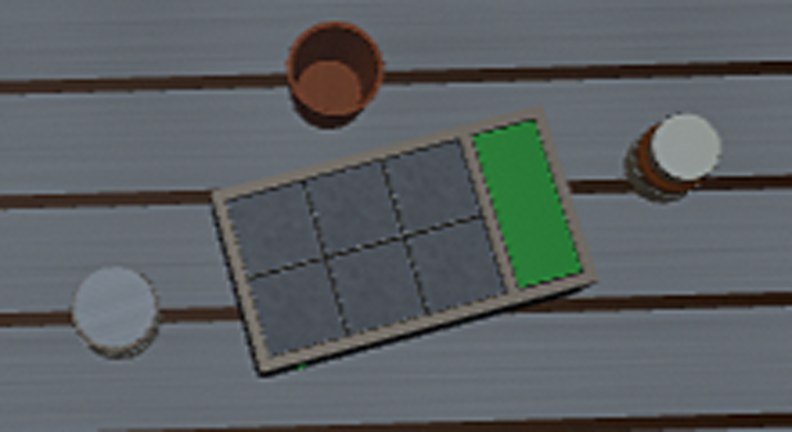

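View pics/scc.png

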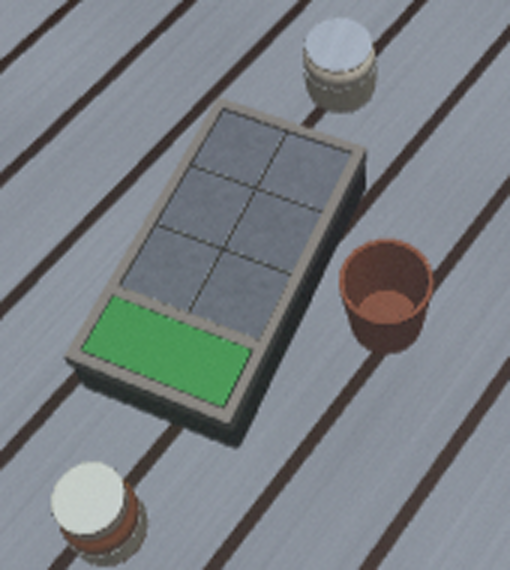

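```bash
cat >> h.py <<'E'
def tool(target):
    s=bot.observe();return s["eef_rot"].T@(np.array(target)-s["ee_pos"])
E
python3 - <<'E'
from h import *
def T(x,y):return ray("top",(x/3.6+200-.36,y/3.6+140-.36),.056)[:2]
def S(x,y):return ray("scene",(x/3+120-.33,y/3+140-.33),.056)[:2]
t=np.array([T(322,258),T(404,238)]);s=np.array([S(257,188),S(224,247)])
tc=[T(229,201),T(463,139),T(506,291),T(270,356)]
sc=[S(223,109),S(353,152),S(122,287),S(258,340)]
print("inner",t,s,"mid",t.mean(0),s.mean(0));print("corners mid",np.mean(tc,0),np.mean(sc,0))
for a in(t,s):
    d=a[0]-a[1];print("yaw",np.arctan2(-d[0],d[1]),np.linalg.norm(d))
print("yaw hatch long", np.arctan2(*( (ray('top',(330.7,177.7),.057)-ray('top',(343.9,220),.057))[[1,0]])))
d=np.array(tc[0])-tc[1];print(np.arctan2(-d[0],d[1]),np.linalg.norm(d))
P=(np.mean(tc,0)+np.mean(sc,0))/2
yaw=np.arctan2(-d[0],d[1])
d=np.array(sc[0])-sc[2];print(np.arctan2(-d[0],d[1]),np.linalg.norm(d))
# silhouettes: pot, jar, tin top centres
print("tin",ray("top",(200+115/3.6,140+306/3.6),.06),"jar",ray("top",(200+685/3.6,140+147/3.6),.075),"pot",ray("top",(200+335/3.6,140+70/3.6),.07))
E
```

```text
inner [[ 0.5099314  -0.03886695]
 [ 0.52228478 -0.09549692]] [[ 0.51110876 -0.03878924]
 [ 0.52337062 -0.09218513]] mid [ 0.51610809 -0.06718194] [ 0.51723969 -0.06548718]
corners mid [ 0.51744926 -0.07012596] [ 0.51720171 -0.06572768]
yaw 0.21477752888535473 0.05796170102941353
yaw 0.2257270580787076 0.054785713039583454
yaw hatch long 0.23932176934982088
0.23710461987082895 0.16787599739557912
0.25128340040825964 0.16745039086829075
tin [0.47926164 0.10181122 0.06      ] jar [ 0.57582549 -0.28827998  0.075     ] pot [ 0.63756656 -0.05297473  0.07      ]
```

```bash
cat >> h.py <<'E'
P=np.array([.517,-.067]);W=.235
def tile(i,j):
    c,s=np.cos(W),np.sin(W);x,y=.028*i,.056*j
    return P+[c*x-s*y,s*x+c*y]
def st():
    s=bot.observe();print(round(s["t"],2),s["ee_pos"].round(4),"F",s["ft_force"].round(1),"gap",round(s["finger_gap"],4))
    for j in(-1,0,1):
        for i in(-1,1):
            q=tile(i,j);print((i,j),q.round(3),"share@z.09:",(tool([*q,.09])/.5).round(4))
E
python3 -c "
from h import *
st()"
```

```text
0.1 [ 0.2039 -0.564   0.2129] F [-0.3  0.5 -0.2] gap 0.0852
(-1, -1) [ 0.503 -0.128] share@z.09: [ 0.8587 -0.6164  0.2471]
(1, -1) [ 0.557 -0.115] share@z.09: [ 0.97   -0.604   0.2471]
(-1, 0) [ 0.49  -0.074] share@z.09: [ 0.8712 -0.7277  0.2473]
(1, 0) [ 0.544 -0.06 ] share@z.09: [ 0.9825 -0.7153  0.2473]
(-1, 1) [ 0.477 -0.019] share@z.09: [ 0.8837 -0.8391  0.2475]
(1, 1) [ 0.531 -0.006] share@z.09: [ 0.995  -0.8266  0.2475]
```

```bash
python3 -m creep '[[[0.11,-0.09,0.02,0,0,0],[0.22,-0.18,0.04,0,0,0],[0.33,-0.27,0.06,0,0,0],[0.44,-0.36,0.08,0,0,0],[0.54,-0.45,0.1,0,0,0],[0.64,-0.54,0.12,0,0,0],[0.74,-0.62,0.14,0,0,0],[0.8,-0.68,0.15,0,0,0]]]' 0 40; python3 -c "
from h import *
st()"
```

```text
t: 1.1
ee_pos: [0.4506, -0.1332, 0.1421]
eef_rot: [[0.941, 0.34, -0.001], [0.34, -0.941, 0.002], [-0.0, -0.002, -1.0]]
ft_force: [1.5, -0.3, -0.4]
finger_gap: -0.0003
1.1 [ 0.4506 -0.1332  0.1421] F [ 1.5 -0.3 -0.4] gap -0.0003
(-1, -1) [ 0.503 -0.128] share@z.09: [0.1017 0.0258 0.1041]
(1, -1) [ 0.557 -0.115] share@z.09: [0.213  0.0383 0.1041]
(-1, 0) [ 0.49  -0.074] share@z.09: [ 0.1142 -0.0855  0.1043]
(1, 0) [ 0.544 -0.06 ] share@z.09: [ 0.2255 -0.073   0.1043]
(-1, 1) [ 0.477 -0.019] share@z.09: [ 0.1266 -0.1968  0.1045]
(1, 1) [ 0.531 -0.006] share@z.09: [ 0.2379 -0.1843  0.1045]
```

```bash
python3 -m creep '[[[0.1,0.026,0,0,0,0],[0.1017,0.0258,0.06,0,0,0],[0.1017,0.0258,0.12,0,0,0],[0.1017,0.0258,0.12,0,0,0],[0.1017,0.0258,0.12,0,0,0]]]'; python3 - <<'E'
from h import *
st()
for n,(a,b,c,d) in(("scene",(140,330,80,290)),("top",(120,300,200,420))):
    im=bot.snapshot(n)[a:b,c:d,::-1];cv2.imwrite(f"pics/{n}1.png",cv2.resize(im,None,fx=3,fy=3,interpolation=2))
E
```

```text
t: 1.72
ee_pos: [0.5031, -0.1281, 0.0832]
eef_rot: [[0.941, 0.34, 0.0], [0.34, -0.941, 0.001], [0.001, -0.001, -1.0]]
ft_force: [-0.1, -0.2, 1.1]
finger_gap: -0.0002
1.73 [ 0.5031 -0.1281  0.0832] F [-0.1 -0.2  1.1] gap -0.0002
(-1, -1) [ 0.503 -0.128] share@z.09: [-0.0004 -0.0005 -0.0137]
(1, -1) [ 0.557 -0.115] share@z.09: [ 0.1109  0.0119 -0.0136]
(-1, 0) [ 0.49  -0.074] share@z.09: [ 0.0121 -0.1118 -0.0136]
(1, 0) [ 0.544 -0.06 ] share@z.09: [ 0.1234 -0.0994 -0.0135]
(-1, 1) [ 0.477 -0.019] share@z.09: [ 0.0245 -0.2231 -0.0134]
(1, 1) [ 0.531 -0.006] share@z.09: [ 0.1358 -0.2107 -0.0133]
```

View pics/scene1.png

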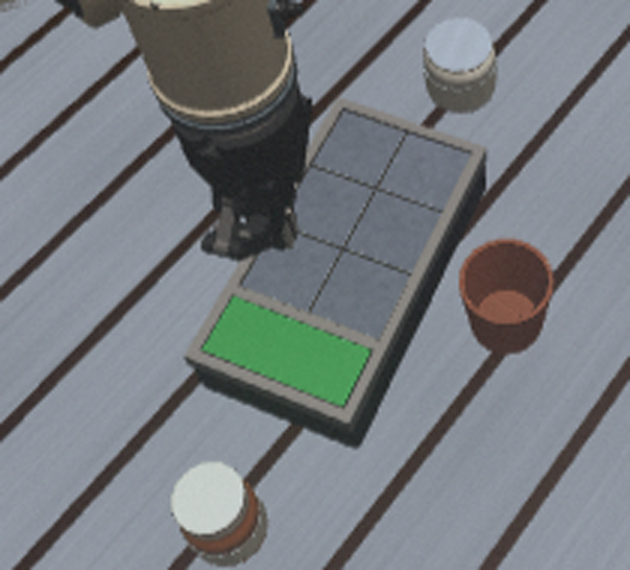

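View pics/top1.png

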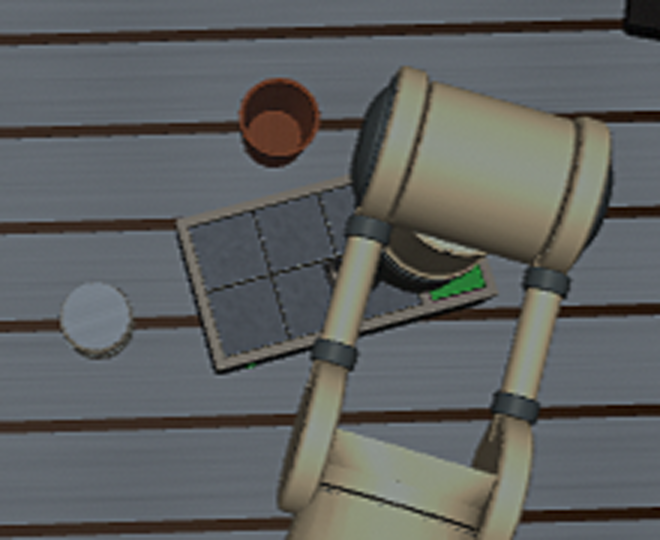

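```bash
python3 - <<'E'
from h import *
def f(X):p=pix("scene",X);return ((p-[80,140])*3).round()
for z in(.056,.069,.1,.13):print(z,f([.503,-.128,z]))
s=bot.observe();R=s["eef_rot"]
for d in(-.04,.04):print(f(s["ee_pos"]+R@[0,d,.014]),f(s["ee_pos"]+R@[d,0,.014]))
E
```

```text
0.056 [290. 267.]
0.069 [287. 259.]
0.1 [280. 238.]
0.13 [273. 217.]
[307. 212.] [235. 246.]
[266. 308.] [339. 272.]
```

```bash
python3 - <<'E'
from h import *
im=bot.snapshot("scene")[170:245,120:200,::-1]
im=cv2.resize(im,None,fx=7,fy=7,interpolation=2);im=np.clip(im.astype(float)*1.8,0,255).astype(np.uint8)
p=((pix("scene",[.503,-.128,.069])-[120,170]+.5)*7).astype(int);cv2.circle(im,tuple(map(int,p)),5,(0,0,255),1);cv2.imwrite("pics/z1.png",im)
E
```

```text
(no output)
```

View pics/z1.png

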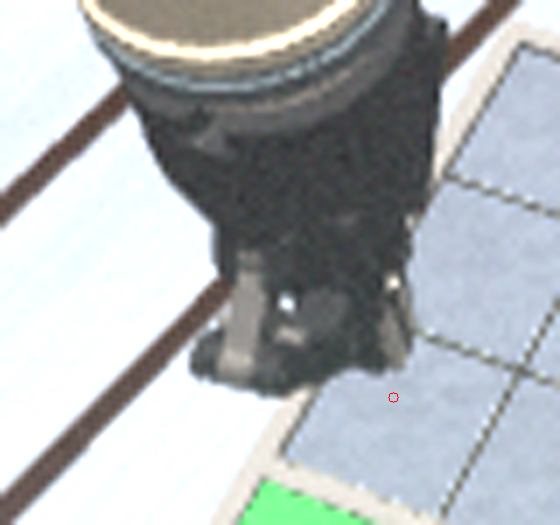

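```bash
python3 - <<'E'
from h import *
for z in(.1,.15,.2,.25,.3):print(z,((pix("scene",[.503,-.128,z])-[120,170]+.5)*7).round(),((pix("top",[.503,-.128,z])-[200,120])*3).round())
E
python3 -m creep '[[[0,0,-0.1,0,0,0],[0,0,-0.16,0,0,0],[0,0,-0.2,0,0,0],[0,0,-0.2,0,0,0]]]' 1
python3 - <<'E'
from h import *
im=bot.snapshot("scene")[80:250,70:240,::-1]
im=cv2.resize(im,None,fx=3.5,fy=3.5,interpolation=2);im=np.clip(im.astype(float)*1.8,0,255).astype(np.uint8)
s=bot.observe();p,R=s["ee_pos"],s["eef_rot"]
for d in([0,0,0],[0,.0425,0],[0,-.0425,0],[0,0,-.1],[0,0,-.2]):
    q=((pix("scene",p+R@d)-[70,80]+.5)*3.5).astype(int);cv2.circle(im,tuple(map(int,q)),4,(0,0,255),1)
cv2.imwrite("pics/z2.png",im)
E
```

```text
0.1 [377. 349.] [384. 271.]
0.15 [348. 265.] [394. 260.]
0.2 [315. 170.] [405. 248.]
0.25 [279.  65.] [417. 235.]
0.3 [239. -53.] [430. 221.]
t: 2.38
ee_pos: [0.5041, -0.1287, 0.186]
eef_rot: [[0.941, 0.339, 0.006], [0.339, -0.941, -0.0], [0.005, 0.002, -1.0]]
ft_force: [-0.6, 0.3, -0.2]
finger_gap: 0.0722
```

View pics/z2.png

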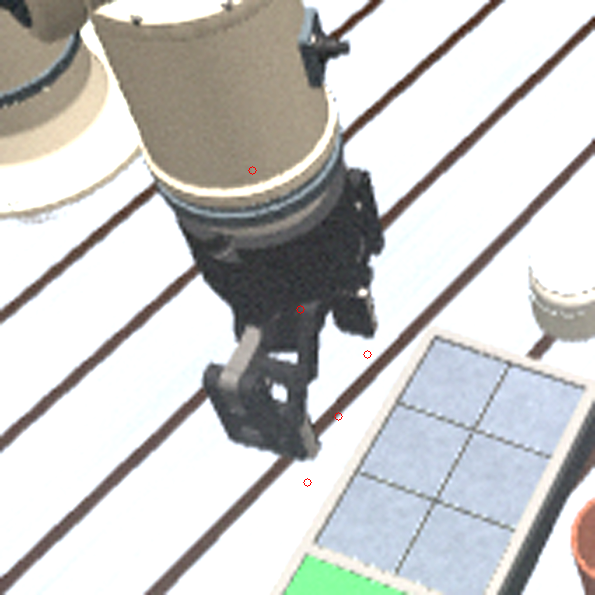

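```bash
python3 -m creep '[[[-0.002,0,0,0,0,0],[-0.002,0,0.1,0,0,0],[-0.002,0,0.16,0,0,0],[-0.002,0,0.2,0,0,0],[-0.002,0,0.21,0,0,0],[-0.002,0,0.215,0,0,0],[-0.002,0,0.22,0,0,0],[-0.002,0,0.22,0,0,0]]]' 0; python3 -m creep '[[[0,0,0.004,0,0,0],[0,0,0.008,0,0,0],[0,0,0.01,0,0,0],[0,0,0.01,0,0,0]]]'
```

```text
t: 3.42
ee_pos: [0.5033, -0.1289, 0.0748]
eef_rot: [[0.941, 0.339, 0.004], [0.339, -0.941, 0.0], [0.004, 0.001, -1.0]]
ft_force: [-0.7, -0.3, 0.3]
finger_gap: -0.0003
t: 3.92
ee_pos: [0.5032, -0.1289, 0.0696]
eef_rot: [[0.941, 0.339, 0.004], [0.339, -0.941, 0.0], [0.004, 0.001, -1.0]]
ft_force: [0.5, 0.2, -1.0]
finger_gap: 0.0001
```

```bash
for i in 1; do python3 -m creep '[[[0,0,0.003,0,0,0],[0,0,0.003,0,0,0],[0,0,0.003,0,0,0]]]'; python3 -m creep '[[[0,0,0.003,0,0,0],[0,0,0.003,0,0,0],[0,0,0.003,0,0,0]]]'; done; python3 - <<'E'
from h import *
im=bot.snapshot("scene")[170:245,120:200,::-1]
im=cv2.resize(im,None,fx=7,fy=7,interpolation=2);im=np.clip(im.astype(float)*1.8,0,255).astype(np.uint8)
s=bot.observe();print(s["ft_force"],s["moment"])
p=((pix("scene",s["ee_pos"]+s["eef_rot"]@[0,0,.014])-[120,170]+.5)*7).astype(int);cv2.circle(im,tuple(map(int,p)),5,(0,0,255),1);cv2.imwrite("pics/z3.png",im)
E
```

```text
t: 4.3
ee_pos: [0.5032, -0.1289, 0.0682]
eef_rot: [[0.941, 0.339, 0.004], [0.339, -0.941, 0.0], [0.004, 0.001, -1.0]]
ft_force: [0.8, -0.6, 1.2]
finger_gap: 0.0002
t: 4.68
ee_pos: [0.5032, -0.1289, 0.0666]
eef_rot: [[0.941, 0.339, 0.004], [0.339, -0.941, 0.0], [0.004, 0.001, -1.0]]
ft_force: [-0.0, 0.6, 1.1]
finger_gap: 0.0001
[-0.29655665  0.24773583  0.88319315] [ 0.02767103  0.03680866 -0.01986767]
```

View pics/z3.png

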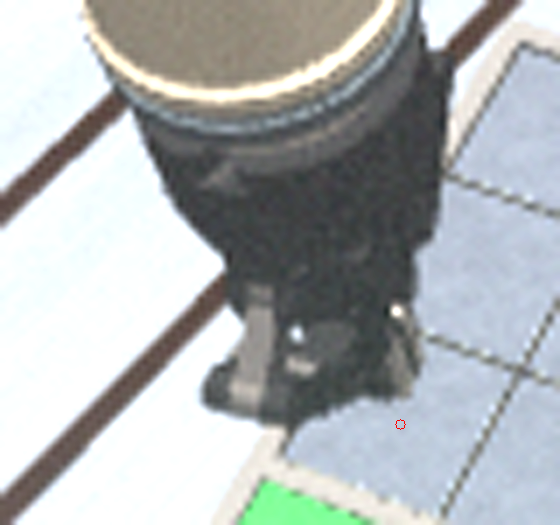

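```bash
for i in 1; do python3 -m creep '[[[0,0,0.003,0,0,0],[0,0,0.003,0,0,0],[0,0,0.003,0,0,0]]]';python3 -m creep '[[[0,0,0.003,0,0,0],[0,0,0.003,0,0,0],[0,0,0.003,0,0,0]]]'; python3 -m creep '[[[0,0,0.003,0,0,0],[0,0,0.003,0,0,0],[0,0,0.003,0,0,0]]]'; done; python3 - <<'E'
from h import *
s=bot.observe();print(s["ft_force"],s["moment"],s["eef_rot"].T@s["moment"])
E
```

```text
t: 5.1
ee_pos: [0.5032, -0.1289, 0.0651]
eef_rot: [[0.941, 0.339, 0.004], [0.339, -0.941, 0.0], [0.004, 0.001, -1.0]]
ft_force: [-0.8, 0.7, 0.6]
finger_gap: 0.0001
t: 5.48
ee_pos: [0.5032, -0.1289, 0.0636]
eef_rot: [[0.941, 0.339, 0.004], [0.339, -0.941, 0.0], [0.004, 0.001, -1.0]]
ft_force: [-0.0, 0.0, -0.4]
finger_gap: 0.0004
t: 5.85
ee_pos: [0.5032, -0.1289, 0.0621]
eef_rot: [[0.941, 0.339, 0.004], [0.339, -0.941, 0.0], [0.004, 0.001, -1.0]]
ft_force: [-0.5, 0.4, 0.5]
finger_gap: 0.0
[-0.5367831   0.36588691  0.53609424] [ 0.08417484 -0.00657415  0.02116619] [ 0.07702203  0.03477514 -0.02085487]
```

```bash
for i in 1; do python3 -m creep '[[[0,0,0.003,0,0,0],[0,0,0.003,0,0,0],[0,0,0.003,0,0,0]]]';python3 -m creep '[[[0,0,0.003,0,0,0],[0,0,0.003,0,0,0],[0,0,0.003,0,0,0]]]'; python3 -m creep '[[[0,0,0.003,0,0,0],[0,0,0.003,0,0,0],[0,0,0.003,0,0,0]]]'; done; python3 - <<'E'
from h import *
s=bot.observe();print(s["ft_force"],s["moment"],s["eef_rot"].T@s["moment"])
im=bot.snapshot("scene")[170:285,120:240,::-1]
im=cv2.resize(im,None,fx=5,fy=5,interpolation=2);im=np.clip(im.astype(float)*1.8,0,255).astype(np.uint8)
cv2.imwrite("pics/z4.png",im)
E
```

```text
t: 6.22
ee_pos: [0.5032, -0.1289, 0.0606]
eef_rot: [[0.941, 0.339, 0.004], [0.339, -0.941, 0.0], [0.004, 0.001, -1.0]]
ft_force: [-0.2, -0.8, -0.3]
finger_gap: -0.0003
t: 6.6
ee_pos: [0.5032, -0.1289, 0.059]
eef_rot: [[0.941, 0.339, 0.004], [0.339, -0.941, 0.0], [0.003, 0.001, -1.0]]
ft_force: [-0.0, -0.4, -0.2]
finger_gap: 0.0003
t: 6.98
ee_pos: [0.5032, -0.1289, 0.0575]
eef_rot: [[0.941, 0.339, 0.004], [0.339, -0.941, 0.0], [0.004, 0.001, -1.0]]
ft_force: [0.4, 0.4, 0.1]
finger_gap: 0.0001
[0.37509757 0.43786446 0.0949196 ] [ 0.00479133 -0.02055644  0.00595577] [-0.00244919  0.02096779 -0.00594547]
```

View pics/z4.png

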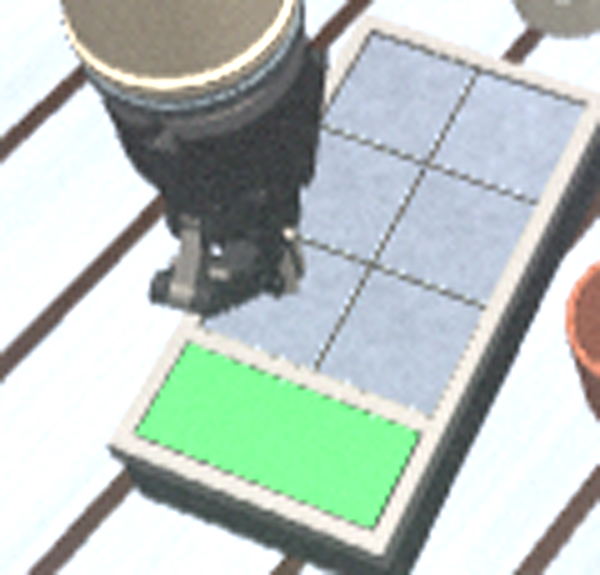

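```bash
for i in 1; do python3 -m creep '[[[0,0,0.003,0,0,0],[0,0,0.003,0,0,0],[0,0,0.003,0,0,0]]]';python3 -m creep '[[[0,0,0.003,0,0,0],[0,0,0.003,0,0,0],[0,0,0.003,0,0,0]]]';  done; python3 - <<'E'
from h import *
s=bot.observe();print(s["ft_force"],s["moment"],s["eef_rot"].T@s["moment"])
E
```

```text
t: 7.4
ee_pos: [0.5032, -0.1289, 0.056]
eef_rot: [[0.941, 0.339, 0.003], [0.339, -0.941, 0.0], [0.003, 0.001, -1.0]]
ft_force: [-0.2, -1.2, -0.1]
finger_gap: -0.0001
t: 7.78
ee_pos: [0.5032, -0.1289, 0.0545]
eef_rot: [[0.941, 0.339, 0.003], [0.339, -0.941, 0.0], [0.003, 0.001, -1.0]]
ft_force: [0.3, -0.0, 0.1]
finger_gap: -0.0
[ 0.29770202 -0.02392209  0.08027241] [0.04047455 0.00994709 0.01873227] [ 0.04151149  0.00439682 -0.01858752]
```

```bash
python3 -m creep '[[[0,0,-0.05,0,0,0],[0,0,-0.15,0,0,0],[-0.05,0.1,-0.25,0,0,0],[-0.1,0.2,-0.3,0,0,0],[-0.1,0.3,-0.3,0,0,0],[-0.1,0.38,-0.3,0,0,0],[-0.1,0.38,-0.3,0,0,0],[-0.1,0.38,-0.3,0,0,0]]]' 1; python3 - <<'E'
from h import *
s=bot.observe();p,R=s["ee_pos"],s["eef_rot"];print(p,s["qpos"])
print("base",pix("scene",[0,0,0]),pix("top",[0,0,0]))
for n in("scene","top"):
    im=bot.snapshot(n)[:,:,::-1].copy();c=pix(n,p);print(n,c)
    x0,y0=[int(max(0,min(v-85,m-170))) for v,m in zip(c,(512,384))]
    im=cv2.resize(im[y0:y0+170,x0:x0+170],None,fx=3.5,fy=3.5,interpolation=2);im=np.clip(im.astype(float)*2,0,255).astype(np.uint8)
    for d in([0,0,0],[0,.0425,0],[0,-.0425,0],[0,0,-.1],[0,0,-.2]):
        q=((pix(n,p+R@d)-[x0,y0]+.5)*3.5).astype(int);cv2.circle(im,tuple(map(int,q)),4,(0,0,255),1)
    cv2.imwrite(f"pics/z5{n}.png",im)
E
```

```text
t: 8.78
ee_pos: [0.52, -0.3241, 0.2042]
eef_rot: [[0.941, 0.339, 0.003], [0.339, -0.941, 0.001], [0.003, -0.0, -1.0]]
ft_force: [0.1, 0.6, 1.0]
finger_gap: 0.0854
[ 0.51997388 -0.3240829   0.20421294] [-0.61442961  0.12197275  1.21493154  0.00273297  1.8029619   0.61068211]
base [ 77.16903397 113.7566642 ] [279.78916654 429.4410089 ]
scene [ 90.29654502 280.25153885]
top [425.10962681 192.32903699]
```

View pics/z5scene.png

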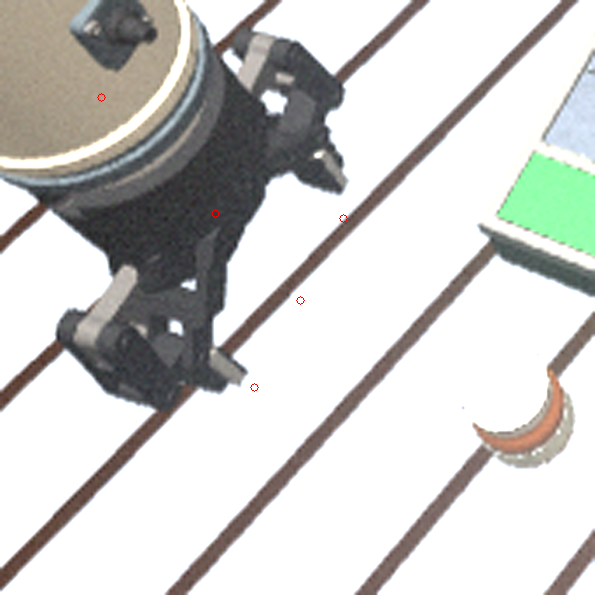

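View pics/z5top.png

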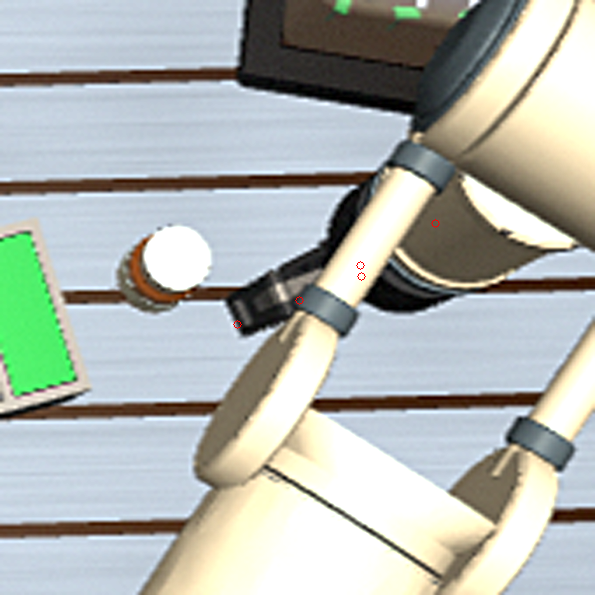

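Pads straddle the predicted axis at (242,378) and (343,185), but the tips sit about 15 mm further back than nominal. That explains why there was no contact. I'll go back over the same tile and feel lower.

```bash
python3 -m creep '[[[0.03,-0.1,0,0,0,0],[0.06,-0.2,0,0,0,0],[0.1,-0.3,0,0,0,0],[0.1,-0.38,0,0,0,0],[0.1,-0.38,0.1,0,0,0],[0.1,-0.38,0.2,0,0,0],[0.1,-0.38,0.28,0,0,0],[0.1,-0.38,0.28,0,0,0]]]' 0; python3 -c "
from h import *
st()"
```

```text
t: 9.88
ee_pos: [0.5005, -0.126, 0.0618]
eef_rot: [[0.94, 0.342, -0.002], [0.342, -0.94, 0.002], [-0.001, -0.003, -1.0]]
ft_force: [-0.3, -0.2, 0.2]
finger_gap: -0.0003
9.88 [ 0.5005 -0.126   0.0618] F [-0.3 -0.2  0.2] gap -0.0003
(-1, -1) [ 0.503 -0.128] share@z.09: [ 0.003   0.0051 -0.0564]
(1, -1) [ 0.557 -0.115] share@z.09: [ 0.1143  0.0178 -0.0566]
(-1, 0) [ 0.49  -0.074] share@z.09: [ 0.0157 -0.1062 -0.0561]
(1, 0) [ 0.544 -0.06 ] share@z.09: [ 0.127  -0.0935 -0.0563]
(-1, 1) [ 0.477 -0.019] share@z.09: [ 0.0285 -0.2175 -0.0558]
(1, 1) [ 0.531 -0.006] share@z.09: [ 0.1397 -0.2047 -0.0559]
```

```bash
python3 -m creep '[[[0.003,0.005,0.007,0,0,0],[0.003,0.005,0.013,0,0,0],[0.003,0.005,0.013,0,0,0]]]'; python3 -m creep '[[[0,0,0.003,0,0,0],[0,0,0.003,0,0,0]]]';python3 -m creep '[[[0,0,0.003,0,0,0],[0,0,0.003,0,0,0]]]';python3 -m creep '[[[0,0,0.003,0,0,0],[0,0,0.003,0,0,0]]]'
```

```text
t: 10.25
ee_pos: [0.5033, -0.1281, 0.0565]
eef_rot: [[0.94, 0.342, -0.0], [0.342, -0.94, 0.002], [0.0, -0.002, -1.0]]
ft_force: [0.3, -0.3, -0.4]
finger_gap: 0.0002
t: 10.5
ee_pos: [0.5035, -0.1282, 0.0553]
eef_rot: [[0.94, 0.342, 0.0], [0.342, -0.94, 0.002], [0.001, -0.002, -1.0]]
ft_force: [-0.6, 0.5, 0.2]
finger_gap: 0.0002
t: 10.75
ee_pos: [0.5034, -0.1281, 0.0537]
eef_rot: [[0.94, 0.342, -0.0], [0.342, -0.94, 0.002], [0.001, -0.002, -1.0]]
ft_force: [-0.2, 0.5, 0.1]
finger_gap: 0.0004
t: 11.0
ee_pos: [0.5033, -0.1281, 0.0519]
eef_rot: [[0.94, 0.342, -0.001], [0.342, -0.94, 0.002], [0.0, -0.002, -1.0]]
ft_force: [-0.9, -0.2, -0.6]
finger_gap: 0.0002
```

```bash
python3 - <<'E'
from h import *
s=bot.observe();print(s["ft_force"],s["moment"],s["eef_rot"].T@s["moment"])
im=bot.snapshot("scene")[170:285,120:240,::-1]
im=cv2.resize(im,None,fx=5,fy=5,interpolation=2);im=np.clip(im.astype(float)*1.8,0,255).astype(np.uint8)
cv2.imwrite("pics/z6.png",im)
E
```

```text
[-0.85118805 -0.16544735 -0.60191024] [ 0.00534594  0.02804695 -0.02065056] [ 0.01460395 -0.02449243  0.02070029]
```

View pics/z6.png

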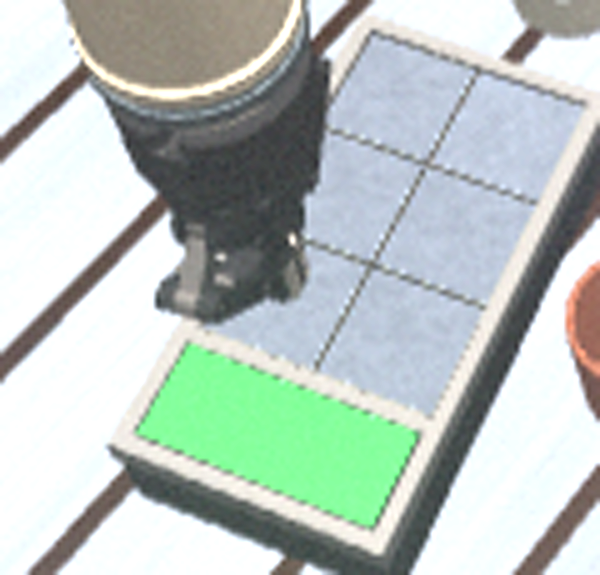

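```bash
for i in 1; do python3 -m creep '[[[0,0,0.003,0,0,0],[0,0,0.003,0,0,0]]]'|grep -E 'pos|force';python3 -m creep '[[[0,0,0.003,0,0,0],[0,0,0.003,0,0,0]]]'|grep -E 'pos|force';python3 -m creep '[[[0,0,0.003,0,0,0],[0,0,0.003,0,0,0]]]'|grep -E 'pos|force'; done
```

```text
ee_pos: [0.5033, -0.1281, 0.0503]
ft_force: [1.0, 0.8, -0.9]
ee_pos: [0.5031, -0.128, 0.0486]
ft_force: [0.5, -0.8, 0.0]
ee_pos: [0.503, -0.128, 0.0469]
ft_force: [-0.9, 0.3, -0.2]
```

View image.

```bash
python3 - <<'E'
from h import *
im=bot.snapshot("scene")[195:255,140:220,::-1]
im=cv2.resize(im,None,fx=9,fy=9,interpolation=2);im=np.clip(im.astype(float)*2.2,0,255).astype(np.uint8)
cv2.imwrite("pics/z7.png",im)
im=bot.snapshot("top")[150:250,250:370,::-1]
im=cv2.resize(im,None,fx=5,fy=5,interpolation=2);im=np.clip(im.astype(float)*2,0,255).astype(np.uint8)
cv2.imwrite("pics/z7t.png",im)
E
```

```text
(no output)
```

View pics/z7.png

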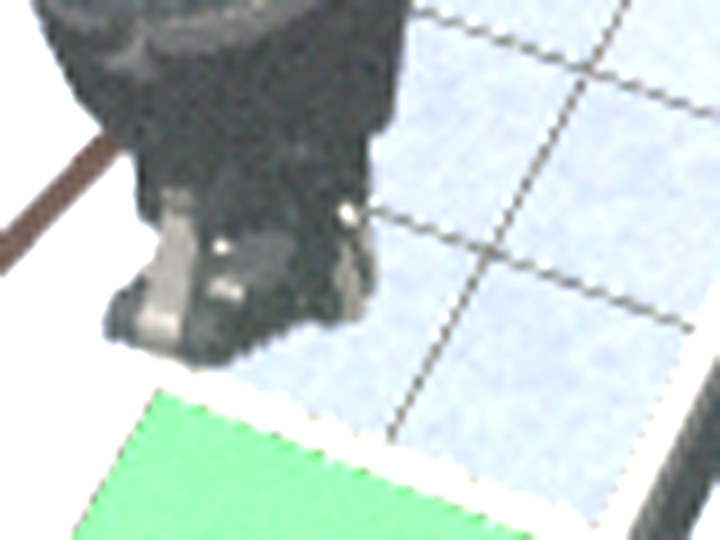

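View pics/z7t.png

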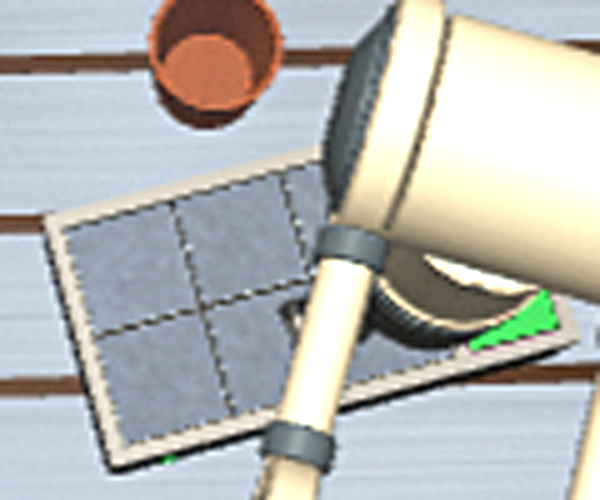

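```bash
python3 - <<'E'
from h import *
def P(n):
    c=bot.camera_info(n);return c["intrinsics"]@np.c_[c["R"],c["t"]]
def tri(s,t):
    X=cv2.triangulatePoints(P("scene"),P("top"),np.array(s,float),np.array(t,float)).ravel();return (X[:3]/X[3]).round(4)
T=lambda x,y:(x/3.6+200-.36,y/3.6+140-.36);S=lambda x,y:(x/3+120-.33,y/3+140-.33)
print(tri((175.39,256.57),(345.95,196.29)))
for a,b in(((257,188),(322,258)),((224,247),(404,238)),((223,109),(229,201)),((353,152),(270,356)),((353,152),(229,201)),((223,109),(270,356)),((122,287),(506,291)),((258,340),(463,139))):print(tri(S(*a),T(*b)))
s=bot.observe();print(s["ee_pos"],s["qpos"])
for z in(.05,.056,.07,.09):print(ray("scene",(180,230.3),z))
E
```

```text
[ 0.5439 -0.1797  0.0584]
[ 0.5103 -0.0387  0.0549]
[ 0.5228 -0.0943  0.0575]
[5.168e-01 2.000e-04 1.493e-01]
[ 0.4805  0.0221 -0.0142]
[0.5514 0.0248 0.0612]
[ 4.441e-01 -3.000e-04  5.940e-02]
[ 0.4843 -0.1617  0.0577]
[ 0.5905 -0.1379  0.0606]
[ 0.5031114  -0.12802951  0.04705128] [-3.15866989e-01 -9.33158784e-02  1.71128531e+00  1.65341130e-03
  1.52529344e+00  9.06111129e-01]
[ 0.50838144 -0.12425992  0.05      ]
[ 0.51113003 -0.12603915  0.056     ]
[ 0.51754341 -0.13019067  0.07      ]
[ 0.52670538 -0.13612142  0.09      ]
```

```bash
for i in 1; do python3 -m creep '[[[0,0,0.003,0,0,0],[0,0,0.003,0,0,0]]]'|grep -E 'pos|force';python3 -m creep '[[[0,0,0.003,0,0,0],[0,0,0.003,0,0,0]]]'|grep -E 'pos|force'; done; python3 -c "
from h import *
print(bot.observe()['tau'])"
```

```text
ee_pos: [0.503, -0.128, 0.0454]
ft_force: [-1.0, -0.3, 0.8]
ee_pos: [0.5029, -0.1279, 0.0436]
ft_force: [-0.3, 0.3, -0.2]
[-1.28362877e-03 -3.68499291e+01 -4.08887494e+01  9.07991664e-03
 -6.40304497e-03  3.25690723e-05]
```

```bash
python3 - <<'E'
from h import *
from scipy.optimize import least_squares
s=bot.observe();R=s["eef_rot"]
O=[((.5031,-.1281,.0832),(176.4,222.6)),((.5032,-.1289,.0666),(177.9,226.4)),((.503,-.128,.0469),(180,230.3))]
for y in(-.01,0,.01,.02,.03):
    f=lambda d:np.ravel([pix("scene",np.array(p)+R@[d[0],y,d[1]])-o for p,o in O])
    r=least_squares(f,[0,0]);print(y,r.x.round(4),r.fun.round(1))
im=bot.snapshot("scene")[195:255,140:220,::-1]
im=cv2.resize(im,None,fx=9,fy=9,interpolation=2);im=np.clip(im.astype(float)*2.2,0,255).astype(np.uint8)
s=bot.observe()
for d in([.011,.008,0],[-.011,.008,0],[0,0,0.014],[.011,0,0]):
    q=((pix("scene",s["ee_pos"]+R@d)-[140,195]+.5)*9).astype(int);cv2.circle(im,tuple(map(int,q)),4,(0,0,255),1)
cv2.imwrite("pics/z8.png",im)
E
```

```text
-0.01 [-0.0013  0.0163] [ 0.5  0.   0.   0.1 -0.6 -0.1]
0 [ 0.0063 -0.0063] [ 0.5 -0.1 -0.   0.1 -0.5  0. ]
0.01 [ 0.0139 -0.0289] [ 0.5 -0.2 -0.   0.1 -0.5  0.1]
0.02 [ 0.0216 -0.0515] [ 0.4 -0.3 -0.   0.1 -0.4  0.3]
0.03 [ 0.0292 -0.0741] [ 0.4 -0.5 -0.   0.1 -0.4  0.4]
```

View pics/z8.png

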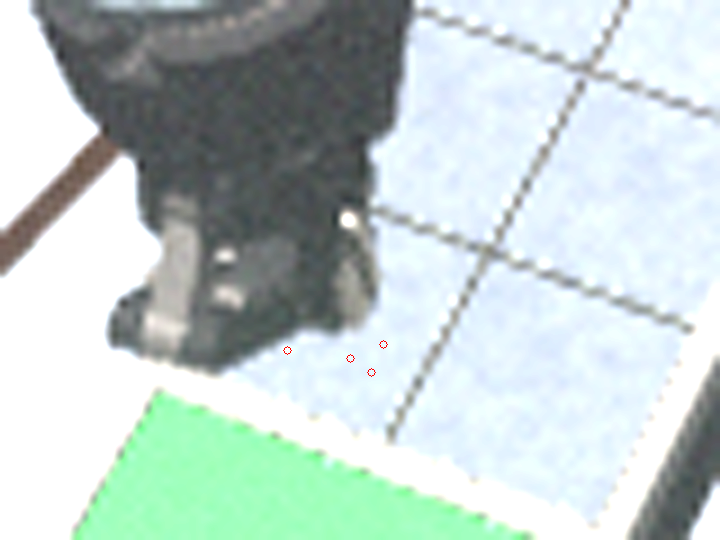

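```bash
for i in 1; do python3 -m creep '[[[0,0,0.003,0,0,0],[0,0,0.003,0,0,0]]]'|grep -E 'pos|force';python3 -m creep '[[[0,0,0.003,0,0,0],[0,0,0.003,0,0,0]]]'|grep -E 'pos|force';python3 -m creep '[[[0,0,0.003,0,0,0],[0,0,0.003,0,0,0]]]'|grep -E 'pos|force'; done; python3 -c "
from h import *
s=bot.observe();print(s['tau'],s['moment'])"
```

```text
ee_pos: [0.5028, -0.1279, 0.042]
ft_force: [-0.5, -0.1, -0.4]
ee_pos: [0.5027, -0.1279, 0.0403]
ft_force: [-0.0, 0.4, 0.0]
ee_pos: [0.5027, -0.1279, 0.0388]
ft_force: [0.7, -0.7, 0.2]
[-3.41229483e-03 -3.68544102e+01 -4.07572639e+01  8.35975399e-03
 -4.04453109e-03 -1.68055232e-05] [-0.0004476   0.01783467 -0.01086334]
```

```bash
python3 - <<'E'
from h import *
def P(n):
    c=bot.camera_info(n);return c["intrinsics"]@np.c_[c["R"],c["t"]]
p=np.array([.52,-.3241,.2042]);R=np.array([[.941,.339,.003],[.339,-.941,.001],[.003,0,-1]])
S=lambda x,y:np.array((x/3.5+5-.36,y/3.5+195-.36));T=lambda x,y:np.array((x/3.5+340-.36,y/3.5+107-.36))
for s in((340,95),(343,190),(333,80),(325,155)):
  for t in((227,298),(245,335),(238,315)):
    X=cv2.triangulatePoints(P("scene"),P("top"),S(*s),T(*t)).ravel();X=X[:3]/X[3]
    print(s,t,X.round(3),"tool",(R.T@(X-p)).round(3),"res",np.round(pix("scene",X)-S(*s),1),np.round(pix("top",X)-T(*t),1))
E
```

```text
(340, 95) (227, 298) [ 0.507 -0.254  0.284] tool [ 0.012 -0.071 -0.08 ] res [-0.2  0.1] [-0.1 -0.1]
(340, 95) (245, 335) [ 0.491 -0.26   0.271] tool [-0.005 -0.07  -0.067] res [-7.3  1.7] [-3.5 -1.9]
(340, 95) (238, 315) [ 0.5   -0.257  0.279] tool [ 0.004 -0.07  -0.075] res [-4.  1.] [-1.9 -1. ]
(343, 190) (227, 298) [ 0.515 -0.273  0.233] tool [ 0.013 -0.049 -0.029] res [ 3.2 -0.9] [1.6 0.7]
(343, 190) (245, 335) [ 0.499 -0.281  0.217] tool [-0.005 -0.048 -0.013] res [-3.8  0.9] [-1.8 -0.9]
(343, 190) (238, 315) [ 0.508 -0.278  0.227] tool [ 0.004 -0.048 -0.022] res [-0.5  0.1] [-0.3 -0.1]
(333, 80) (227, 298) [ 0.505 -0.251  0.293] tool [ 0.011 -0.074 -0.089] res [ 0.2 -0.1] [0.1 0.1]
(333, 80) (245, 335) [ 0.489 -0.257  0.28 ] tool [-0.006 -0.073 -0.076] res [-6.8  1.6] [-3.2 -1.7]
(333, 80) (238, 315) [ 0.498 -0.255  0.288] tool [ 0.003 -0.073 -0.084] res [-3.6  0.9] [-1.7 -0.9]
(325, 155) (227, 298) [ 0.51  -0.268  0.256] tool [ 0.01  -0.057 -0.051] res [ 4.6 -1.3] [2.3 1. ]
(325, 155) (245, 335) [ 0.494 -0.274  0.24 ] tool [-0.008 -0.056 -0.036] res [-2.4  0.6] [-1.2 -0.6]
(325, 155) (238, 315) [ 0.503 -0.271  0.249] tool [ 0.002 -0.055 -0.045] res [ 0.9 -0.2] [0.4 0.2]
```

```bash
for i in 1; do python3 -m creep '[[[0,0,0.003,0,0,0],[0,0,0.003,0,0,0]]]'|grep -E 'pos|force';python3 -m creep '[[[0,0,0.003,0,0,0],[0,0,0.003,0,0,0]]]'|grep -E 'pos|force';python3 -m creep '[[[0,0,0.003,0,0,0],[0,0,0.003,0,0,0]]]'|grep -E 'pos|force'; done; python3 - <<'E'
from h import *
im=bot.snapshot("scene")[195:255,140:220,::-1]
im=cv2.resize(im,None,fx=9,fy=9,interpolation=2);im=np.clip(im.astype(float)*2.2,0,255).astype(np.uint8)
cv2.imwrite("pics/z9.png",im)
E
```

```text
ee_pos: [0.5028, -0.1279, 0.0387]
ft_force: [-3.1, 0.7, 7.1]
ee_pos: [0.5028, -0.1279, 0.0387]
ft_force: [-4.5, 1.3, 7.3]
ee_pos: [0.5028, -0.1279, 0.0387]
ft_force: [-3.9, 0.4, 8.7]
```

View pics/z9.png

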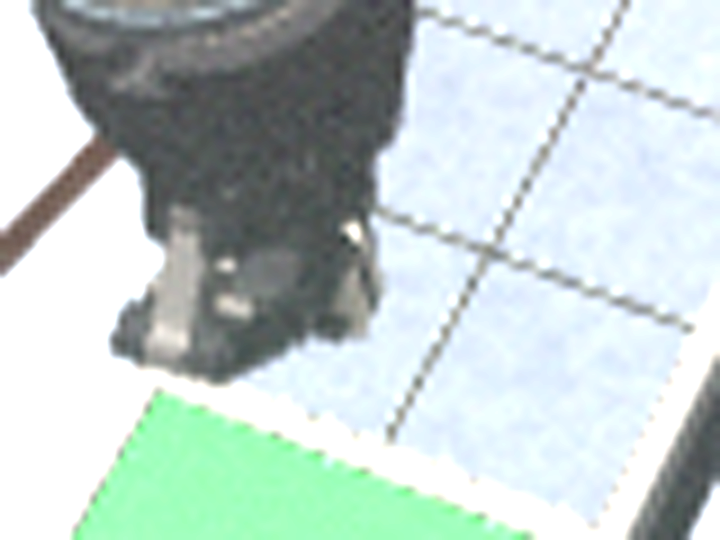

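```bash
python3 -m creep '[[[0,0,0.006,0,0,0],[0,0,0.006,0,0,0],[0,0,0.006,0,0,0]]]'|grep -E 'pos|force'; python3 -c "
from h import *
s=bot.observe();print(s['ft_force'],s['moment'],s['eef_rot'].T@s['moment'],s['eef_rot'].T@s['ft_force'])"
```

```text
ee_pos: [0.5029, -0.128, 0.0387]
ft_force: [-8.2, 1.9, 16.3]
[-8.22068438  1.93399494 16.30403283] [0.41862614 1.34111024 0.01445442] [ 0.85190579 -1.1171982  -0.0125766 ] [ -7.05482915  -4.64823059 -16.30229471]
```

```bash
python3 -m creep '[[[0,0,-0.02,0,0,0],[0,0,-0.024,0,0,0],[0.05,0.006,-0.024,0,0,0],[0.111,0.0125,-0.024,0,0,0],[0.111,0.0125,-0.015,0,0,0],[0.111,0.0125,-0.007,0,0,0],[0.111,0.0125,-0.004,0,0,0],[0.111,0.0125,-0.004,0,0,0]]]'|grep -E 'pos|force';python3 -m creep '[[[0,0,0.003,0,0,0],[0,0,0.006,0,0,0],[0,0,0.006,0,0,0]]]'|grep -E 'pos|force'; python3 -c "
from h import *
st()"
```

```text
ee_pos: [0.5566, -0.1151, 0.0406]
ft_force: [-0.1, 0.3, 0.3]
ee_pos: [0.5566, -0.1153, 0.0388]
ft_force: [-2.7, -0.3, 4.1]
15.75 [ 0.5566 -0.1153  0.0388] F [-2.7 -0.3  4.1] gap -0.0
(-1, -1) [ 0.503 -0.128] share@z.09: [-0.1097 -0.0129 -0.1025]
(1, -1) [ 0.557 -0.115] share@z.09: [ 0.0016 -0.0002 -0.1025]
(-1, 0) [ 0.49  -0.074] share@z.09: [-0.097  -0.1242 -0.1024]
(1, 0) [ 0.544 -0.06 ] share@z.09: [ 0.0142 -0.1115 -0.1024]
(-1, 1) [ 0.477 -0.019] share@z.09: [-0.0844 -0.2355 -0.1023]
(1, 1) [ 0.531 -0.006] share@z.09: [ 0.0269 -0.2228 -0.1023]
```

Contact came at the same reading (0.0388). Pushing to about 16 N.

```bash
python3 -m creep '[[[0,0,0.003,0,0,0],[0,0,0.005,0,0,0],[0,0,0.006,0,0,0]]]'|grep -E 'pos|force'
```

```text
ee_pos: [0.5566, -0.1153, 0.0387]
ft_force: [-8.1, 2.1, 14.7]
```

```bash
python3 -m creep '[[[0,0,-0.02,0,0,0],[0,0,-0.024,0,0,0],[0.007,-0.06,-0.024,0,0,0],[0.0126,-0.1113,-0.024,0,0,0],[0.0126,-0.1113,-0.015,0,0,0],[0.0126,-0.1113,-0.007,0,0,0],[0.0126,-0.1113,-0.004,0,0,0],[0.0126,-0.1113,-0.004,0,0,0]]]'|grep -E 'pos|force';python3 -m creep '[[[0,0,0.003,0,0,0],[0,0,0.006,0,0,0],[0,0,0.006,0,0,0]]]'|grep -E 'pos|force'; python3 -m creep '[[[0,0,0.003,0,0,0],[0,0,0.005,0,0,0],[0,0,0.006,0,0,0]]]'|grep -E 'pos|force'
```

```text
ee_pos: [0.5435, -0.0615, 0.0404]
ft_force: [-0.3, -0.7, -0.3]
ee_pos: [0.5437, -0.0619, 0.0387]
ft_force: [-3.5, -0.6, 6.2]
ee_pos: [0.5438, -0.062, 0.0387]
ft_force: [-8.1, 1.7, 15.6]
```

Rigid. Next is (-1,0), shifted by (-0.111,-0.0127).

```bash
python3 -m creep '[[[0,0,-0.02,0,0,0],[0,0,-0.024,0,0,0],[-0.06,-0.007,-0.024,0,0,0],[-0.111,-0.0127,-0.024,0,0,0],[-0.111,-0.0127,-0.015,0,0,0],[-0.111,-0.0127,-0.007,0,0,0],[-0.111,-0.0127,-0.004,0,0,0],[-0.111,-0.0127,-0.004,0,0,0]]]'|grep -E 'pos|force';python3 -m creep '[[[0,0,0.003,0,0,0],[0,0,0.006,0,0,0],[0,0,0.006,0,0,0]]]'|grep -E 'pos|force'; python3 -m creep '[[[0,0,0.003,0,0,0],[0,0,0.005,0,0,0],[0,0,0.006,0,0,0]]]'|grep -E 'pos|force'; python3 -c "
from h import *
st()"
```

```text
ee_pos: [0.4897, -0.0747, 0.0402]
ft_force: [0.1, 0.2, 0.5]
ee_pos: [0.4902, -0.0746, 0.0387]
ft_force: [-3.2, 0.5, 6.9]
ee_pos: [0.4902, -0.0747, 0.0387]
ft_force: [-8.8, 2.2, 17.9]
19.62 [ 0.4902 -0.0747  0.0387] F [-8.8  2.2 17.9] gap -0.0
(-1, -1) [ 0.503 -0.128] share@z.09: [-0.0124  0.109  -0.1025]
(1, -1) [ 0.557 -0.115] share@z.09: [ 0.0989  0.1216 -0.1021]
(-1, 0) [ 0.49  -0.074] share@z.09: [ 0.0002 -0.0023 -0.1026]
(1, 0) [ 0.544 -0.06 ] share@z.09: [ 0.1115  0.0103 -0.1022]
(-1, 1) [ 0.477 -0.019] share@z.09: [ 0.0128 -0.1135 -0.1028]
(1, 1) [ 0.531 -0.006] share@z.09: [ 0.1241 -0.1009 -0.1024]
```

Rigid again. Next is (-1,1).

```bash
python3 -m creep '[[[0,0,-0.02,0,0,0],[0,0,-0.024,0,0,0],[0.006,-0.06,-0.024,0,0,0],[0.0128,-0.1135,-0.024,0,0,0],[0.0128,-0.1135,-0.015,0,0,0],[0.0128,-0.1135,-0.007,0,0,0],[0.0128,-0.1135,-0.004,0,0,0],[0.0128,-0.1135,-0.004,0,0,0]]]'|grep -E 'pos|force';python3 -m creep '[[[0,0,0.003,0,0,0],[0,0,0.006,0,0,0],[0,0,0.006,0,0,0]]]'|grep -E 'pos|force'; python3 -m creep '[[[0,0,0.003,0,0,0],[0,0,0.005,0,0,0],[0,0,0.006,0,0,0]]]'|grep -E 'pos|force'; python3 -c "
from h import *
st()"
```

```text
ee_pos: [0.4768, -0.0197, 0.0403]
ft_force: [0.1, -0.6, -0.8]
ee_pos: [0.4771, -0.0201, 0.0387]
ft_force: [-3.2, -0.6, 7.3]
ee_pos: [0.4772, -0.0202, 0.0387]
ft_force: [-9.0, 1.1, 17.7]
21.38 [ 0.4772 -0.0202  0.0387] F [-9.   1.1 17.7] gap 0.0002
(-1, -1) [ 0.503 -0.128] share@z.09: [-0.0247  0.2205 -0.1021]
(1, -1) [ 0.557 -0.115] share@z.09: [ 0.0866  0.233  -0.1016]
(-1, 0) [ 0.49  -0.074] share@z.09: [-0.0122  0.1092 -0.1024]
(1, 0) [ 0.544 -0.06 ] share@z.09: [ 0.0991  0.1217 -0.1019]
(-1, 1) [ 0.477 -0.019] share@z.09: [ 0.0003 -0.0021 -0.1027]
(1, 1) [ 0.531 -0.006] share@z.09: [ 0.1116  0.0104 -0.1022]
```

```bash
python3 -m creep '[[[0,0,-0.02,0,0,0],[0,0,-0.024,0,0,0],[0.06,0.005,-0.024,0,0,0],[0.1116,0.0104,-0.024,0,0,0],[0.1116,0.0104,-0.015,0,0,0],[0.1116,0.0104,-0.007,0,0,0],[0.1116,0.0104,-0.004,0,0,0],[0.1116,0.0104,-0.004,0,0,0]]]'|grep -E 'pos|force';python3 -m creep '[[[0,0,0.003,0,0,0],[0,0,0.006,0,0,0],[0,0,0.006,0,0,0]]]'|grep -E 'pos|force'; python3 -m creep '[[[0,0,0.003,0,0,0],[0,0,0.005,0,0,0],[0,0,0.006,0,0,0]]]'|grep -E 'pos|force'; python3 -c "
from h import *
st()"
```

```text
ee_pos: [0.5309, -0.0063, 0.0408]
ft_force: [1.0, 1.0, -0.2]
ee_pos: [0.5309, -0.0064, 0.0382]
ft_force: [-2.2, -0.2, 4.3]
ee_pos: [0.5309, -0.0064, 0.0352]
ft_force: [-2.9, -0.2, 3.8]
23.12 [ 0.5309 -0.0064  0.0352] F [-2.9 -0.2  3.8] gap -0.0002
(-1, -1) [ 0.503 -0.128] share@z.09: [-0.135   0.2101 -0.1094]
(1, -1) [ 0.557 -0.115] share@z.09: [-0.0237  0.2225 -0.1089]
(-1, 0) [ 0.49  -0.074] share@z.09: [-0.1225  0.0988 -0.1097]
(1, 0) [ 0.544 -0.06 ] share@z.09: [-0.0112  0.1112 -0.1092]
(-1, 1) [ 0.477 -0.019] share@z.09: [-0.1101 -0.0125 -0.11  ]
(1, 1) [ 0.531 -0.006] share@z.09: [ 1.200e-03 -1.000e-04 -1.095e-01]
```

It gives, with 3.5 mm of travel at about 4 N. I'll press it to the stop, expected near 0.0327.

```bash
python3 -m creep '[[[0,0,0.003,0,0,0],[0,0,0.006,0,0,0],[0,0,0.008,0,0,0],[0,0,0.008,0,0,0]]]'|grep -E 'pos|force';python3 -m creep '[[[0,0,0.004,0,0,0],[0,0,0.006,0,0,0],[0,0,0.008,0,0,0],[0,0,0.008,0,0,0]]]'|grep -E 'pos|force'
```

```text
ee_pos: [0.531, -0.0064, 0.0327]
ft_force: [-5.7, -0.0, 12.1]
ee_pos: [0.5311, -0.0064, 0.0326]
ft_force: [-12.6, -0.1, 24.5]
```

```bash
python3 -m creep '[[[0,0,-0.01,0,0,0],[0,0,-0.04,0,0,0],[0,0,-0.1,0,0,0],[0,0,-0.2,0,0,0],[0,0,-0.3,0,0,0],[0,0,-0.4,0,0,0],[0,0,-0.4,0,0,0]]]'|grep -E 'pos|force'; python3 -m creep '[[[-0.1,0.05,0,0,0,0],[-0.15,0.15,0,0,0,0],[-0.2,0.25,0,0,0,0],[-0.25,0.35,0,0,0,0],[-0.3,0.45,0,0,0,0],[-0.35,0.55,0,0,0,0],[-0.4,0.65,0,0,0,0],[-0.4,0.65,0,0,0,0]]]'|grep -E 'pos|force';  python3 - <<'E'
from h import *
for n,(a,b,c,d) in(("scene",(140,330,80,290)),("top",(120,300,200,420))):
    im=bot.snapshot(n)[a:b,c:d,::-1];cv2.imwrite(f"pics/{n}9.png",cv2.resize(im,None,fx=3,fy=3,interpolation=2))
print(bot.observe()["t"])
E
```

```text
ee_pos: [0.5317, -0.0061, 0.2383]
ft_force: [0.0, 0.5, 0.1]
ee_pos: [0.4523, -0.3829, 0.2348]
ft_force: [0.2, 1.4, -0.4]
26.1
```

View pics/scene9.png

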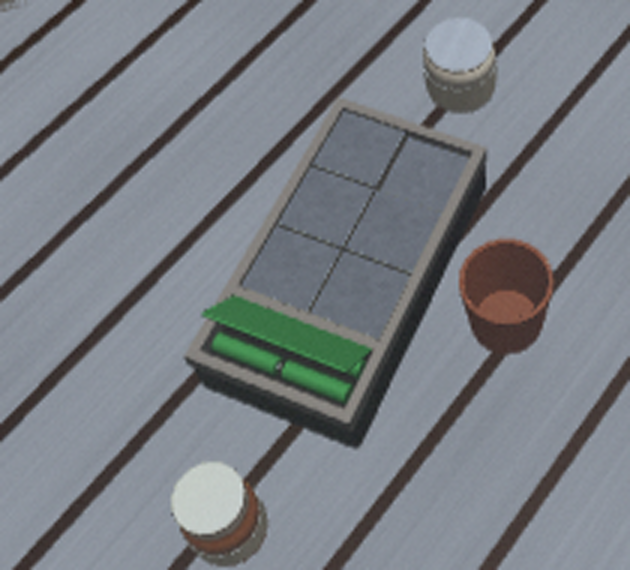

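View pics/top9.png

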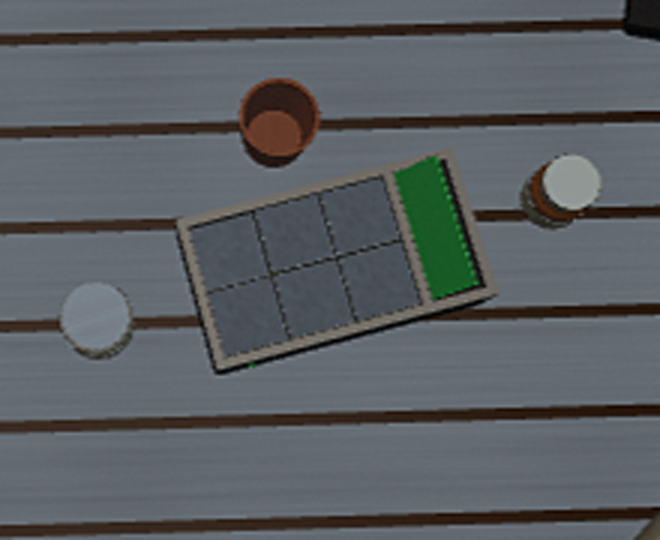

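```bash
python3 - <<'E'
from h import *
def P(n):
    c=bot.camera_info(n);return c["intrinsics"]@np.c_[c["R"],c["t"]]
S=lambda x,y:np.array((x/3+80-.33,y/3+140-.33));T=lambda x,y:np.array((x/3+200-.33,y/3+120-.33))
for s,t in(((205,315),(480,288)),((357,370),(443,158))):
    X=cv2.triangulatePoints(P("scene"),P("top"),S(*s),T(*t)).ravel();print(X[:3]/X[3])
# pixel change of neighbours in top
import cv2
a=cv2.imread("pics/top1.png").astype(int);b=cv2.imread("pics/top9.png").astype(int)
for n,(x0,x1,y0,y1) in dict(pot=(235,325,70,172),tin=(55,140,275,365)).items():print(n,abs(a-b)[y0:y1,x0:x1].max())
a=cv2.imread("pics/scene1.png").astype(int);b=cv2.imread("pics/scene9.png").astype(int)
print("jar",abs(a-b)[455:570,165:275].max(),"pot",abs(a-b)[235:355,455:555].max())
E
```

```text
[ 0.49145925 -0.20186571  0.0879892 ]
[ 0.59955932 -0.17652051  0.09187673]
pot 7
tin 6
jar 11 pot 12
```

The hatch's outer edge triangulates to 0.088–0.092 m, and fully open should be about 0.090 m. The neighbours haven't moved and the hand is clear, so I'm handing in.

```bash
python3 -c "
from rig import bot
print(bot.finish_job())"
```

```text
the job is handed in; nothing more can be done
None
```

The hatch is open: I found the release tile, pressed it to its stop, pulled the hand clear and handed the job in at about 26 s.

- **Finding the button:** I felt all six tiles with closed fingertips. Five stayed rigid under pushes of about 15–18 N. The last one, at x = +28, y = +56 mm from the panel centre, gave at about 4 N.
- **Pressing it:** The button stopped after about 6 mm of travel, and I held it there at 24.5 N before lifting straight up.
- **Hatch:** After I backed away, both pictures showed it up. Its outer edge triangulated to 0.088–0.092 m, against about 0.090 m expected for fully open.
- **Pot, jar and tin:** In before-and-after pictures they had not moved; pixel differences were at noise level. The force reading was near zero with the hand clear.
- **Disagreement:** Contact came at a reported TCP height of 0.0387 m, not the 0.070 m implied by tips 14 mm ahead of the TCP. The pictures also put the tips well above where the readings placed them. I went by touch and the pictures instead; the contact height matched on all six tiles, to within about 0.1 mm on the five rigid ones.

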